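# Seat the proud sample tube, shut the shaker's cover and press start

### The arm

A 6-joint arm with a two-finger parallel gripper is mounted at the origin on a cart in front of the work surface, level with it; the furniture and walls round the work are solid. World frame = base frame: x ahead of the robot, y to its left, z up, the work surface at z = 0. Lengths are in m, angles in rad, forces in N, time in s.
With the tool pointing down it reaches from about 0.35 to 0.85 m from the base axis. Payload 8.1 kg.
Tool frame: the origin (TCP) lies at the centre of the arm's flange, where the gripper is bolted on; the fingertips stand 186 mm ahead of it and the grasp point (between the pads) lies 167 mm ahead of it; z points along the fingers, y is the line along which they close (so a half turn about z gives the same grasp; the last joint's range is limited). The gripper opens to 93 mm and grips with 3 to 60 N. Pads are 15 mm wide; open, the fingers measure 128 mm over their backs; the gripper's body (75 mm by 188 mm) begins 65 mm behind the grasp point.
Start: joints at [-1.192, 0.13, 1.488, -0, 1.523, -0.085], TCP at [0.268, -0.537, 0.405] pointing down, gripper open.
Joint ranges: [-2.96, 2.96], [-0.89, 2.26], [0.02, 2.5], [-1.34, 4.48], [0, 2.73], [-2.66, 2.66]. Speed limits (rad/s): [2.39, 2.39, 2.79, 3.14, 3.14, 3.14].

### API

Orientations are given as a rotation vector (axis times angle).
In Python, from plant import robot gives the robot as it stands.
- The arm moves only by the tool apply_moves, never from a script. Its argument "series" is a list of rows, each a list of 2 entries, a list of its own where there are three numbers: the shift along the tool's x, y, z in mm, then the turn, a rotation vector about the tool's x, y, z in rad. A call has 1 to 12 rows; each row shifts and turns the commanded pose from where the row before left it, along the tool's axes as they then stand; what a row does not reach is not made up. A row lasts 1/12 s, in which the tool goes at most 41.7 mm and 7.16 degrees, less where a joint would pass 70% of its speed; a pose out of reach is approached as far as the arm can. A call is refused whole if a number of a shift passes 41.7 or a number of a turn 0.125, either way. A call with a gripper value outside its range is refused whole. "claw" is the opening, from 0 (shut) to 1 (fully open), set as the call begins (left out, the last holds). The fingers move at their own pace and stop on an object; "newtons" is the grip in N (left out, the last holds). Time passes only in rows, so rows that do not move let the fingers close. It gives the time, the measured TCP pose, the force, the opening and the grip force at its end, in the units of the state.
- robot.read_state(): the state, without advancing time (a new reading comes with each control period).
- robot.read_camera(name): name is "scene" or "top"; returns (picture, depth): 384x512x3 uint8, blue, green, red; 384x512 float32, m along the optical axis (not along the pixel's ray), 0 where there is no reading.
- robot.calibration(name): a dict with "fx", "fy", "cx", "cy" (pixels), "extrinsics" (4x4, takes a point from world to camera coordinates). Camera axes: x right, y down, z forward; pixel columns grow to the right and rows downward; lengths in m; the calibration is good to about 2 mm. A picture is of the moment at which its call begins. calibration takes no time and is no camera call.
- robot.close_job(): hands the job in; it is judged then, once.
The state is a dict: "t": time; "q": joint angles; "dq": joint speeds; "joint_torque": joint torques, N m; "tool_pos": TCP position; "orientation": TCP orientation; "force": force on the tool from outside, world axes, zero at the start; "wrist_torque": the same for the moment, N m; "opening": finger opening in m; "gripper_force": force on a finger pad.
Only numpy, scipy, OpenCV 4.12 (cv2) and the standard library are available. Lean on these libraries where they do the work, as an engineer would, in place of code of your own. Each camera call takes 0.05 s, during which the arm holds its last target. There are 200 camera calls.

### The job

One of the six sample tubes in the bench shaker stands higher than the rest, so the cover cannot shut: with the fingertips press it gently down until it is fully home, level with the others. Then push the raised cover over until it lies shut, and lightly press the long start key at the right end of the front key row. Do not lift or carry anything, do not press the other tubes or the two round keys, do not force the cover onto a tube or start the shaker with its cover open, and leave the things round about where they are.

Things in the scene. Friction and masses are not known exactly. Their poses are not given: they have to be found in the camera images.
- shaker: tube block shaker, fixed to the bench: white housing 160 mm deep (x) by 206 mm wide (y), deck 88 mm high; origin at the centre of its underside, on the bench; -x is its front (key row), +x its back (cover hinge), +y is the left side for someone facing its front, z up
- block_top (a point): middle of the top of the shaker's aluminium block, at (+21, 0, 92) mm of the shaker, axes as the shaker's. Six like tubes stand in it in two rows, 18 mm before and behind this point, three in each row, 40 mm apart (the middle ones at y = 0); the other wells are empty
- proud_tube: the tube standing 14 to 20 mm higher than the rest, in any of the six places; 84 mm tall, 13 mm thick, purple cap 17 mm across; origin at its foot's centre, cap top 84 mm above it, z up. It only slides up and down, with 3 N of friction, and stays where left; fully home (hard stop) its origin is 37 mm and its cap top 121 mm above the bench
- tube_1: a like tube, fully home: origin (centre of its foot) 37 mm and cap top 121 mm above the bench; to be left alone
- tube_2: a like tube, fully home: origin (centre of its foot) 37 mm and cap top 121 mm above the bench; to be left alone
- tube_3: a like tube, fully home: origin (centre of its foot) 37 mm and cap top 121 mm above the bench; to be left alone
- tube_4: a like tube, fully home: origin (centre of its foot) 37 mm and cap top 121 mm above the bench; to be left alone
- tube_5: a like tube, fully home: origin (centre of its foot) 37 mm and cap top 121 mm above the bench; to be left alone
- cover: the shaker's cover: shallow shell with a clear pane, 166 mm wide; origin on the hinge axis, at (+66, 0, 94) mm of the shaker. It opens by turning about its +y axis (free edge up and back). The angle of its z axis from vertical is the opening: 0 shut (axes as the shaker's), 1.70 to 1.90 at the start (leaning back, outer top facing backward), stop at 1.92
- cover_edge (a point): middle of the free edge's rim on the cover's flat outer top, at (-86, 0, +36) mm of the cover (walls 3 mm, open below; shut, the top lies 130 mm above the bench, 6 mm clear of seated caps). The hinge is stiff, 0.10 N m or about 1.2 N at this edge: the cover stays where it is left and must be pushed all the way
- start_key (a joint): travel of the start key: 0 released, 0.0035 m fully down; springs back; it counts as pressed from 2 mm; 0.9 N to start moving, 3 N fully down
- start_key_top (a point): centre of the top of the start key, the one long key (17 x 32 mm, long way across the front) at the right end of the row, 95 mm above the bench, standing 6 mm proud of the black key field; at (-50, -70, 95) mm of the shaker
- mid_key (a joint): travel of the middle, round key (15 mm across, 44 mm to the left of the start key; same height and springs); to be left alone
- left_key (a joint): travel of the left, round key (15 mm across, 82 mm to the left of the start key); to be left alone
- marker: a black felt marker, 133 mm long, lying on the bench (origin: centre of its underside)
- tape: a roll of tan tape, 69 mm across and 19 mm high, lying flat (origin: centre of its underside)
- timer: a white digital bench timer, 62 x 66 x 20 mm, with three round buttons of its own (origin: centre of its underside)
- pen: a ball pen, 148 mm long, lying on the bench (origin: centre of its underside)
- labels: a roll of white labels, 91 mm across, 40 mm high, standing on its end (origin: centre of its underside)
- bottle: a wash bottle, 204 mm tall, 66 mm wide (origin: centre of its underside)

How it is judged:
On the way, in this order (a step that is already met when the one before it is completed fails the run):
1. the proud tube is pressed home, within 3 mm (height (world z) of proud_tube below 0.04 m), for 0.2 s.
2. the cover is shut, within 0.05 rad (angle between cover's own z axis and vertical below 0.05 rad), for 0.2 s.
3. the start key is pressed by at least 2 mm (value of joint start_key above 0.002 m), for 0.05 s.
At the end, for the whole second after the job is handed in: All six tubes are home (the proud one within 3 mm), the cover lies shut (within 0.05 rad) and at rest, all keys are released, and every loose thing on the bench is within 20 mm of where it was (height (world z) of each of proud_tube, tube_1, tube_2, tube_3, tube_4, tube_5 below 0.04 m and angle between cover's own z axis and vertical below 0.05 rad and value of joint each of start_key, mid_key, left_key below 0.001 m and angular speed of cover below 0.05 rad/s and distance of each of marker, tape, timer, pen, labels, bottle from where it was at the start of the episode below 0.02 m); the robot touches nothing.
It fails at once if a tube that is already home is pressed (over 2 N), or one of the round keys is pressed (contact force between any of the fingers, the arm and tube_1 above 2 N or contact force between any of the fingers, the arm and tube_2 above 2 N or contact force between any of the fingers, the arm and tube_3 above 2 N or contact force between any of the fingers, the arm and tube_4 above 2 N or contact force between any of the fingers, the arm and tube_5 above 2 N or value of joint any of mid_key, left_key above 0.0015 m).
It fails at once if a tube is lifted (over 4 mm) ((height (world z) of proud_tube above 0.055 m and distance of proud_tube from where it was at the start of the episode above 0.004 m) or height (world z) of any of tube_1, tube_2, tube_3, tube_4, tube_5 above 0.041 m).
It fails at once if something is pressed hard: the proud tube over 30 N, or the shaker, its cover or a key over 35 N (contact force between any of the fingers, the arm and proud_tube above 30 N or contact force between any of the fingers, the arm and shaker above 35 N).
It fails at once if the cover is forced onto a tube (over 1 N) or slammed (over 4 rad/s), or the start key is pressed with the cover open (contact force between cover and proud_tube above 1 N or contact force between cover and tube_1 above 1 N or contact force between cover and tube_2 above 1 N or contact force between cover and tube_3 above 1 N or contact force between cover and tube_4 above 1 N or contact force between cover and tube_5 above 1 N or angular speed of cover above 4 rad/s or (value of joint start_key above 0.0015 m and angle between cover's own z axis and vertical above 0.08 rad)).
It fails at once if a bystander is moved by more than 20 mm (distance of any of marker, tape, timer, pen, labels, bottle from where it was at the start of the episode above 0.02 m).
It also fails if it takes over 48 s, if anything falls off the work surface, if the arm or the gripper's body presses on something with over 40 N, if the wrist force passes 120 N, or if a joint passes its speed limit or range.

## Working session

There is one attempt and no reset: what is moved stays moved. The work goes in short steps, Python scripts to look and compute and a tool call to move; the robot and the scene stay as the last step left them, time stands still between calls to the robot, and variables do not carry over. Pictures are saved under pics/ and viewed, at most 10 in all, crops included, and the job is handed in when it is done.

Besides the shell and the picture viewer there is one more tool, called after "Call:" as name(argument=value, ...), one argument or row to a line, values as JSON. apply_moves: Moves the arm, as the interface text tells. Its arguments: {"type":"object","properties":{"series":{"type":"array"},"claw":{"type":"number"},"newtons":{"type":"number"}},"required":["series"]}

```bash
mkdir -p pics; ls
python3 - <<'E'
from plant import robot
import cv2,numpy as np
print(robot.read_state())
for n in("scene","top"):
    p,d=robot.read_camera(n); cv2.imwrite(f"pics/{n}0.png",p); np.savez(f"{n}0.npz",p=p,d=d)
    c=robot.calibration(n); print(n,c)
E
```

```text
pics
{'t': 0.0, 'q': array([-1.19238882e+00,  1.31156679e-01,  1.48928211e+00, -1.21839611e-05,
        1.52303725e+00, -8.54528239e-02]), 'dq': array([ 0.00153567,  0.00044794,  0.00135923, -0.0006062 , -0.00191618,
        0.00058071]), 'joint_torque': array([ 1.21244830e-03, -5.59828556e+01, -4.91757953e+01,  7.69003015e-02,
        3.53001512e-02, -1.02011438e-04]), 'tool_pos': array([ 0.26834345, -0.53638209,  0.40368828]), 'orientation': array([-3.05566324e+00, -7.21688318e-01,  4.50437356e-04]), 'force': array([-0.03827461, -0.19196099, -0.19939132]), 'wrist_torque': array([-0.00325038,  0.05955511,  0.001791  ]), 'gripper_force': 0.0, 'opening': 0.09364243744716381}
scene {'fx': 445.64598607904514, 'fy': 445.64598607904514, 'cx': 258.8858576807162, 'cy': 185.31479887470738, 'extrinsics': array([[-0.8605303 , -0.50915749,  0.01569233,  0.44432009],
       [-0.29158788,  0.46708739, -0.83474899,  0.19489914],
       [ 0.41768901, -0.72290249, -0.55040701,  1.18878473],
       [ 0.        ,  0.        ,  0.        ,  1.        ]])}
top {'fx': 480.1431626033201, 'fy': 480.1431626033201, 'cx': 251.30119047952627, 'cy': 191.8788725134954, 'extrinsics': array([[ 4.44092298e-02, -9.99012224e-01,  1.54827961e-03,
         4.74925058e-02],
       [-9.71957164e-01, -4.35646891e-02, -2.31087408e-01,
         5.17226525e-01],
       [ 2.30926596e-01,  8.75755234e-03, -9.72931762e-01,
         1.55460842e+00],
       [ 0.00000000e+00,  0.00000000e+00,  0.00000000e+00,
         1.00000000e+00]])}
```

View pics/scene0.png

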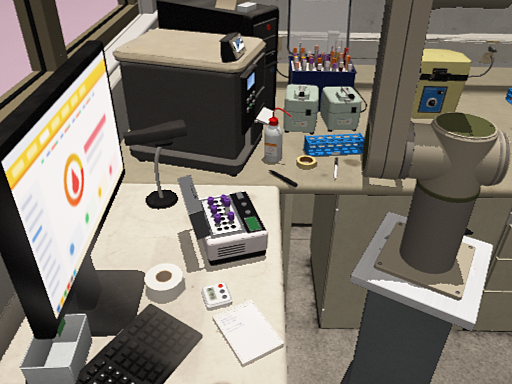

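View pics/top0.png

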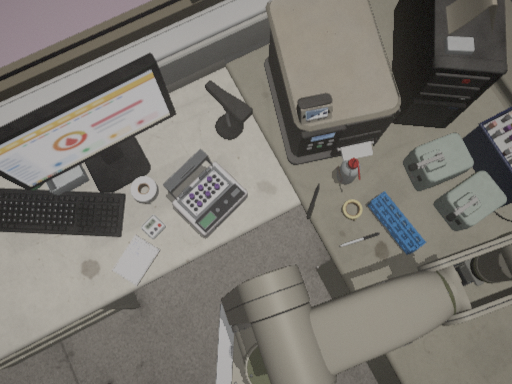

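The shaker is at about (208,195) in the top view and (228,222) in the scene view. Its key row faces the robot (lower right) and the cover leans back to the upper left. The bystanders are well clear of it. Next I'll zoom in.

Run:
```python
import cv2,numpy as np
a=np.load("top0.npz")["p"][140:245,155:260]; b=np.load("scene0.npz")["p"][170:275,172:277]
k=lambda i:cv2.resize(i,(400,400),interpolation=cv2.INTER_CUBIC)
k2=lambda i:cv2.resize(i,None,fx=5.7,fy=5.7,interpolation=cv2.INTER_CUBIC)
cv2.imwrite("pics/crop0.png",np.hstack([k(a),k(b)]))
```

```text
(no output)
```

View pics/crop0.png

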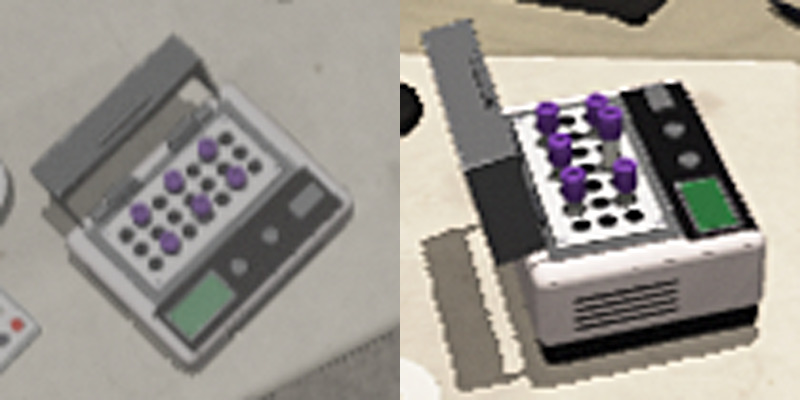

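In the crop, the proud cap is the middle one of the front row: left half (202,207), right half (610,125). The start key is at (307,198) in the left half and (660,97) in the right half. Now I'll get the pose.

```bash
cat > h.py <<'E'
import numpy as np,cv2
from plant import robot
def ray(n,u,v):
    c=robot.calibration(n);E=c["extrinsics"];R,t=E[:3,:3],E[:3,3]
    return -R.T@t,R.T@np.array([(u-c["cx"])/c["fx"],(v-c["cy"])/c["fy"],1])
def plane(n,u,v,z):
    o,d=ray(n,u,v);return o+d*(z-o[2])/d[2]
def pt(n,u,v,depth):
    o,d=ray(n,u,v);return o+d*depth
def tri(u1,u2):
    (o1,d1),(o2,d2)=ray("top",*u1),ray("scene",*u2)
    s=np.linalg.lstsq(np.c_[d1,-d2],o2-o1,rcond=None)[0]
    a,b=o1+d1*s[0],o2+d2*s[1];return (a+b)/2,np.linalg.norm(a-b)
def purple(p,roi):
    h=cv2.cvtColor(p,cv2.COLOR_BGR2HSV);m=cv2.inRange(h,(122,70,40),(150,255,255))
    k=np.zeros_like(m);x0,y0,x1,y1=roi;k[y0:y1,x0:x1]=m[y0:y1,x0:x1];return k
E
python3 - <<'E'
from h import *
np.set_printoptions(precision=4,suppress=True)
for n,roi in(("top",(155,140,260,245)),("scene",(200,185,250,240))):
    z=np.load(n+"0.npz");m=purple(z["p"],roi);N,l,s,c=cv2.connectedComponentsWithStats(m)
    for i in range(1,N):
        if s[i,4]<4: continue
        ys,xs=np.where(l==i); P=np.array([pt(n,x,y,z["d"][y,x]) for x,y in zip(xs,ys)])
        top=P[:,2].max()
        print(n,c[i],s[i,4],"z",np.percentile(P[:,2],[10,50,90]),"med",np.median(P,0),"plane.121",plane(n,*c[i],.121))
z=np.load("top0.npz");g=z["p"][140:245,155:260].astype(int)
for (u,v,t) in((307,198,'start'),(270,234,'mid'),(239,267,'left')):
    U,V=155+u*105/400-.4,140+v*105/400-.4;print(t,U,V,plane("top",U,V,.095),z["d"][round(V),round(U)],pt("top",U,V,z["d"][round(V),round(U)]))
a=(155+202/400*105,140+207/400*105)
E
```

```text
top [208.8667 178.4667] 15 z [0.1152 0.1187 0.1239] med [0.5407 0.21   0.1187] plane.121 [0.5389 0.21   0.121 ]
top [200.125 187.25 ] 16 z [0.1114 0.1203 0.1229] med [0.5091 0.2371 0.1203] plane.121 [0.5082 0.2364 0.121 ]
top [216.4118 185.8824] 17 z [0.114  0.1197 0.1224] med [0.5157 0.1851 0.1197] plane.121 [0.5152 0.1839 0.121 ]
top [207.3333 193.4667] 15 z [0.132  0.1369 0.1404] med [0.485  0.2107 0.1369] plane.121 [0.4886 0.2117 0.121 ]
top [191.4 195.6] 15 z [0.1131 0.1175 0.1198] med [0.48   0.2633 0.1175] plane.121 [0.4793 0.2626 0.121 ]
top [198.9412 203.2353] 17 z [0.1112 0.1187 0.1242] med [0.4552 0.237  0.1187] plane.121 [0.4552 0.2365 0.121 ]
scene [225.     200.2791] 86 z [0.1109 0.1236 0.1372] med [0.4937 0.2103 0.1236] plane.121 [0.5053 0.1999 0.121 ]
scene [213.9097 209.6   ] 155 z [0.105  0.1171 0.1222] med [0.5113 0.2437 0.1171] plane.121 [0.5062 0.2495 0.121 ]
scene [230.5472 215.434 ] 53 z [0.1062 0.1188 0.1225] med [0.458  0.2434 0.1188] plane.121 [0.4558 0.2476 0.121 ]
start 235.1875 191.575 [0.5051 0.1232 0.095 ] 1.5742807 [0.5038 0.123  0.1005]
mid 225.475 201.025 [0.4719 0.1533 0.095 ] 1.5718633 [0.4717 0.1533 0.0956]
left 217.3375 209.6875 [0.4418 0.1782 0.095 ] 1.5610613 [0.4409 0.1778 0.0996]
```

```bash
cat >> h.py <<'E'
L=np.array([[39,-40],[39,0],[39,40],[3,-40],[3,0],[3,40],[-50,-70],[-50,-26],[-50,12]])/1e3
def fit(L,W):
    lc,wc=L.mean(0),W.mean(0);H=(L-lc).T@(W-wc);a=np.arctan2(H[0,1]-H[1,0],H[0,0]+H[1,1])
    R=np.array([[np.cos(a),-np.sin(a)],[np.sin(a),np.cos(a)]]);return a,R,wc-R@lc
E
python3 - <<'E'
from h import *
from scipy.spatial.transform import Rotation as Ro
np.set_printoptions(precision=4,suppress=True)
W=np.array([[.5389,.21],[.5082,.2364],[.4793,.2626],[.5152,.1839],[.4850,.2107],[.4552,.2365],[.5051,.1232],[.4719,.1533],[.4418,.1782]])
a,R,t=fit(L,W);print(a,t,(W-(L@R.T+t))*1e3)
f=lambda x,y:R@[x/1e3,y/1e3]+t
s=robot.read_state();T=Ro.from_rotvec(s["orientation"]).as_matrix();print(T)
print("tube",f(3,0),"key",f(-50,-70),"hinge",f(66,0))
# cover pts: outer pane pixels via depth, in the shaker frame
for n,roi in(("top",(160,145,215,200)),("scene",(175,170,215,240))):
    z=np.load(n+"0.npz");x0,y0,x1,y1=roi;q=[]
    for y in range(y0,y1):
        for x in range(x0,x1):
            if z["d"][y,x]>0:
                P=pt(n,x,y,z["d"][y,x]);l=R.T@(P[:2]-t)*1e3
                if P[2]>.11 and 60<l[0]<220 and abs(l[1])<90:q.append([*l,P[2]*1e3])
    q=np.array(q);print(n,len(q));
    if len(q):
        for zz in range(110,210,10):
            w=q[(q[:,2]>=zz)&(q[:,2]<zz+10)]
            if len(w):print(zz,w.min(0),w.max(0))
E
```

```text
0.8600264338957242 [0.4836 0.2075] [[-0.4806 -0.9922]
 [-0.8663 -0.6889]
 [ 0.5481 -0.5856]
 [-0.6936  0.1907]
 [-0.5792  0.894 ]
 [-0.0648  0.5973]
 [ 1.0487 -0.7702]
 [ 1.1945  0.6234]
 [-0.1068  0.7316]]
[[ 0.8944  0.4473 -0.0007]
 [ 0.4473 -0.8944  0.0015]
 [ 0.0001 -0.0017 -1.    ]]
tube [0.4856 0.2098] key [0.5041 0.124 ] hinge [0.5267 0.2576]Traceback (most recent call last):
  File "<stdin>", line 15, in <module>
  File "h.py", line 9, in pt
    o,d=ray(n,u,v);return o+d*depth
        ~~~^^^^^^^
  File "h.py", line 4, in ray
    c=robot.calibration(n);E=c["extrinsics"];R,t=E[:3,:3],E[:3,3]
ValueError: time passes only in moves, steps and waits
```

Call:
apply_moves(
  series=[
    [[0, 0, -30], [0, 0, -0.099]],
    [[0, 0, -20], [0, 0, -0.099]],
    [[0, 0, 0], [0, 0, -0.099]],
    [[0, 0, 0], [0, 0, -0.099]],
    [[32, -14.6, 0], [0, 0, 0]],
    [[32, -14.6, 0], [0, 0, 0]],
    [[32, -14.6, 0], [0, 0, 0]],
    [[32, -14.6, 0], [0, 0, 0]],
    [[32, -14.6, 0], [0, 0, 0]],
    [[32, -14.6, 0], [0, 0, 0]],
    [[32, -14.6, 0], [0, 0, 0]],
    [[32, -14.6, 0], [0, 0, 0]],
  ],
  claw=0,
  newtons=10,
)

```text
t: 1.1
tool_pos: [0.347, -0.2647, 0.4543]
orientation: [-2.856, -1.309, 0.0]
force: [1.0, 0.8, 0.4]
opening: 0.0175
gripper_force: 0.0
```

```bash
cat >> h.py <<'E'
from scipy.spatial.transform import Rotation as Ro
A=.8600;RS=np.array([[np.cos(A),-np.sin(A)],[np.sin(A),np.cos(A)]]);TS=np.array([.4836,.2075])
_C={};_cal=robot.calibration
def ray(n,u,v):
    if n not in _C:_C[n]=_cal(n)
    c=_C[n];E=c["extrinsics"];R,t=E[:3,:3],E[:3,3]
    return -R.T@t,R.T@np.array([(u-c["cx"])/c["fx"],(v-c["cy"])/c["fy"],1])
def go(x,y,z):
    "tool-frame shift (mm) bringing the fingertips to shaker x,y,z mm, and the state"
    s=robot.read_state();M=Ro.from_rotvec(s["orientation"]).as_matrix()
    tip=s["tool_pos"]+.186*M[:,2];g=np.r_[RS@[x/1e3,y/1e3]+TS,z/1e3]
    l=np.r_[RS.T@(tip[:2]-TS),tip[2]]*1e3
    print("t",s["t"],"tip shaker",l.round(1),"F",s["force"].round(2),"shift",(M.T@(g-tip)*1e3).round(1),"opening",round(s["opening"],4))
    ax=np.c_[np.r_[RS[:,0],0],-np.r_[RS[:,1],0],[0,0,-1]]
    print("turn to aligned (tool)",Ro.from_matrix(M.T@ax).as_rotvec().round(4))
E
python3 - <<'E'
from h import *
np.set_printoptions(precision=1,suppress=True)
go(3,0,200)
for n,roi in(("top",(155,60,260,200)),("scene",(100,100,215,240))):
    z=np.load(n+"0.npz");x0,y0,x1,y1=roi;q=[]
    for y in range(y0,y1):
        for x in range(x0,x1):
            if z["d"][y,x]>0:
                P=pt(n,x,y,z["d"][y,x]);l=RS.T@(P[:2]-TS)*1e3
                if P[2]>.11 and 60<l[0]<420 and abs(l[1])<250:q.append([*l,P[2]*1e3])
    q=np.array(q);print(n,len(q))
    for a in range(60,420,30):
        w=q[(q[:,0]>=a)&(q[:,0]<a+30)]
        if len(w):print(a,len(w),w.min(0),w.max(0))
E
```

```text
t 1.1 tip shaker [-447.  -204.5  268.3] F [1.  0.8 0.4] shift [ 449.9 -204.7   68.5] opening 0.0175
turn to aligned (tool) [-0. -0. -0.]
top 2437
60 263 [  60.3 -249.6  115.2] [ 90.   79.6 258.7]
90 531 [  90.  -249.7  114. ] [119.8  79.5 258.3]
120 96 [ 120.1 -249.5  123.3] [149.9  71.2 254.5]
150 88 [ 150.2 -249.7  110.7] [ 179.8 -225.2  252.4]
180 74 [ 180.7 -249.9  212. ] [ 209.8 -228.9  248.1]
210 51 [ 210.2 -249.3  217.7] [ 232.8 -230.7  248.7]
240 758 [ 242.2 -115.3  194.1] [266.1 -39.8 533.8]
330 466 [ 332.4 -249.8  142.8] [ 360.  -163.   339.4]
360 110 [ 360.  -199.   143.6] [ 376.9 -168.1  282.9]
scene 4051
60 194 [  67.  -249.7  110.4] [ 90.   82.6 255.8]
90 894 [  90.  -249.6  110.4] [120.   81.9 256.1]
120 308 [ 120.1 -249.8  149.5] [149.9  81.2 252.2]
150 244 [ 150.1 -249.5  111. ] [ 179.8 -221.8  248.8]
180 142 [ 180.2 -249.4  211.5] [ 209.9 -224.6  246.6]
210 137 [ 210.1 -249.6  209.6] [ 238.7 -227.2  244.8]
240 794 [ 249.3 -109.9  201.3] [270.  -37.1 428.4]
270 1109 [270.  -43.6 197.6] [300.   59.8 432.4]
300 229 [300.   52.9 198.7] [318.5 115.8 295.5]
```

Call:
apply_moves(
  series=[
    [[39, -17.8, 0], [0, 0, 0]],
    [[39, -17.8, 0], [0, 0, 0]],
    [[39, -17.8, 0], [0, 0, 0]],
    [[39, -17.8, 0], [0, 0, 0]],
    [[39, -17.8, 0], [0, 0, 0]],
    [[39, -17.8, 0], [0, 0, 0]],
    [[39, -17.8, 0], [0, 0, 0]],
    [[39, -17.8, 0], [0, 0, 0]],
    [[39, -17.8, 0], [0, 0, 0]],
    [[39, -17.8, 0], [0, 0, 0]],
    [[30, -13.3, 10], [0, 0, 0]],
    [[30, -13.3, 10], [0, 0, 0]],
  ],
)

```text
t: 2.1
tool_pos: [0.4824, 0.1989, 0.4347]
orientation: [2.855, 1.311, 0.002]
force: [1.0, 0.2, 0.5]
opening: 0.0002
gripper_force: 0.0
```

```bash
python3 -c "
from h import *
go(3,0,160)"
```

```text
t 2.1 tip shaker [ -7.1  -4.8 248.7] F [0.98 0.25 0.53] shift [10.1 -4.8 88.8] opening 0.0002
turn to aligned (tool) [ 0.0006 -0.0009  0.001 ]
```

Call:
apply_moves(
  series=[
    [[0, 0, 30], [0, 0, 0]],
    [[0, 0, 30], [0, 0, 0]],
    [[0, 0, 10], [0, 0, 0]],
    [[0, 0, 0], [0, 0, 0]],
    [[0, 0, 0], [0, 0, 0]],
  ],
)

```text
t: 2.52
tool_pos: [0.4822, 0.1962, 0.3649]
orientation: [-2.856, -1.309, 0.002]
force: [0.4, -0.0, 0.7]
opening: 0.0007
gripper_force: 0.0
```

Run:
```python
from h import *
go(3,0,150)
p,_=robot.read_camera("scene");q,_=robot.read_camera("top")
k=lambda i:cv2.resize(i,(400,400),interpolation=cv2.INTER_CUBIC)
cv2.imwrite("pics/c1.png",np.hstack([k(q[140:245,155:260]),k(p[150:255,172:277])]))
```

```text
t 2.5167 tip shaker [ -9.7  -6.2 178.9] F [ 0.41 -0.01  0.74] shift [12.7 -6.2 28.9] opening 0.0007
turn to aligned (tool) [-0.0006  0.001  -0.0006]
```

View pics/c1.png

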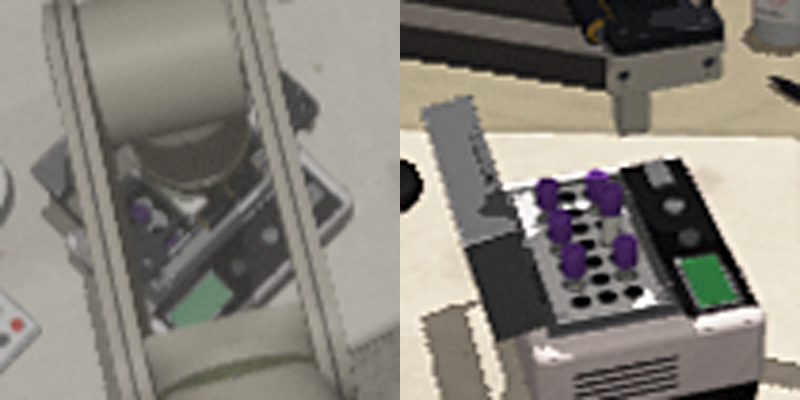

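The fingertip shows at about (630,130) in the crop, which is scene pixel (232,184). The proud cap is below it at (608,180). I'll project the measured tip to check this.

Run:
```python
from h import *
c=robot.calibration("scene");E=c["extrinsics"]
for l in((-9.7,-6.2,179),(3,0,140)):
    w=np.r_[RS@(np.array(l[:2])/1e3)+TS,l[2]/1e3];v=E[:3,:3]@w+E[:3,3]
    u=v[0]/v[2]*c["fx"]+c["cx"],v[1]/v[2]*c["fy"]+c["cy"];print(u,((u[0]-172)*400/105,(u[1]-150)*400/105))
```

```text
(np.float64(232.73630267524706), np.float64(183.9738000148332)) (np.float64(231.37639114379832), np.float64(129.42400005650737))
(np.float64(228.94570566822767), np.float64(198.51073611686803)) (np.float64(216.93602159324828), np.float64(184.80280425473535))
```

Call:
apply_moves(
  series=[
    [[6, -3, 0], [0, 0, 0]],
    [[6.7, -3.2, 0], [0, 0, 0]],
    [[0, 0, 10], [0, 0, 0]],
    [[0, 0, 10], [0, 0, 0]],
    [[0, 0, 0], [0, 0, 0]],
    [[0, 0, 0], [0, 0, 0]],
  ],
)

```text
t: 3.12
tool_pos: [0.4853, 0.21, 0.3431]
orientation: [-2.855, -1.309, 0.005]
force: [0.1, 0.0, -0.3]
opening: 0.0005
gripper_force: 0.0
```

```bash
python3 -c "
from h import *
go(3,0,121)"
```

```text
t 3.1167 tip shaker [  2.5   0.6 157.1] F [ 0.09  0.03 -0.31] shift [ 0.6  0.7 36.1] opening 0.0005
turn to aligned (tool) [-0.0015  0.0026 -0.0001]
```

Call:
apply_moves(
  series=[
    [[0, 0, 8], [0, 0, 0]],
    [[0, 0, 4], [0, 0, 0]],
    [[0, 0, 4], [0, 0, 0]],
    [[0, 0, 3], [0, 0, 0]],
    [[0, 0, 3], [0, 0, 0]],
    [[0, 0, 3], [0, 0, 0]],
    [[0, 0, 0], [0, 0, 0]],
    [[0, 0, 0], [0, 0, 0]],
  ],
)

```text
t: 3.78
tool_pos: [0.4859, 0.2102, 0.3196]
orientation: [-2.856, -1.309, 0.0]
force: [0.1, -0.2, 0.1]
opening: 0.0004
gripper_force: 0.0
```

```bash
python3 -c "
from h import *
go(3,0,121)"
```

```text
t 3.7833 tip shaker [  3.5   0.  133.6] F [ 0.14 -0.16  0.12] shift [-0.5  0.  12.6] opening 0.0004
turn to aligned (tool) [-0.      0.0001 -0.0003]
```

Call:
apply_moves(
  series=[
    [[0, 0, 2], [0, 0, 0]],
    [[0, 0, 2], [0, 0, 0]],
    [[0, 0, 2], [0, 0, 0]],
  ],
)

```text
t: 4.03
tool_pos: [0.486, 0.2103, 0.314]
orientation: [2.856, 1.309, 0.001]
force: [0.2, -0.0, 3.6]
opening: 0.0002
gripper_force: 1.4
```

Call:
apply_moves(
  series=[
    [[0, 0, 2], [0, 0, 0]],
    [[0, 0, 2], [0, 0, 0]],
    [[0, 0, 1], [0, 0, 0]],
  ],
)

```text
t: 4.28
tool_pos: [0.4859, 0.2102, 0.3086]
orientation: [2.856, 1.309, 0.001]
force: [0.2, 0.3, 3.0]
opening: 0.0007
gripper_force: 1.4
```

Call:
apply_moves(
  series=[
    [[0, 0, 0.7], [0, 0, 0]],
    [[0, 0, 0.5], [0, 0, 0]],
    [[0, 0, 0], [0, 0, 0]],
  ],
)

```text
t: 4.53
tool_pos: [0.486, 0.2102, 0.3079]
orientation: [2.856, 1.309, 0.001]
force: [-0.4, -0.4, 4.9]
opening: 0.0006
gripper_force: 2.2
```

Call:
apply_moves(
  series=[
    [[0, 0, 0.5], [0, 0, 0]],
    [[0, 0, 0.3], [0, 0, 0]],
    [[0, 0, 0], [0, 0, 0]],
  ],
)

```text
t: 4.78
tool_pos: [0.4862, 0.2103, 0.3078]
orientation: [2.856, 1.309, 0.002]
force: [-1.2, -0.3, 8.8]
opening: 0.0002
gripper_force: 4.6
```

The tube has reached its hard stop: the force rises and the tip is at about 121.8 mm. Next I lift clear and go over to behind the cover.

Call:
apply_moves(
  series=[
    [[0, 0, -20], [0, 0, 0]],
    [[0, 0, -35], [0, 0, 0]],
    [[0, 0, -35], [0, 0, 0]],
    [[0, 0, -25], [0, 0, 0]],
    [[25, 0, 0], [0, 0, 0]],
    [[25, 0, 0], [0, 0, 0]],
    [[25, 0, 0], [0, 0, 0]],
    [[25, 0, 0], [0, 0, 0]],
    [[25, 0, 0], [0, 0, 0]],
    [[20, 0, 0], [0, 0, 0]],
    [[12, 0, 0], [0, 0, 0]],
    [[0, 0, 0], [0, 0, 0]],
  ],
)

```text
t: 5.78
tool_pos: [0.5889, 0.3306, 0.42]
orientation: [-2.855, -1.311, 0.003]
force: [0.7, -0.1, 0.5]
opening: -0.0
gripper_force: 0.0
```

Run:
```python
from h import *
np.set_printoptions(precision=1,suppress=True)
go(160,0,155)
for n,roi in(("top",(155,140,260,245)),("scene",(172,165,240,240))):
    z=np.load(n+"0.npz") ;x0,y0,x1,y1=roi
    q=[]
    for y in range(y0,y1):
        for x in range(x0,x1):
            if z["d"][y,x]>0:
                P=pt(n,x,y,z["d"][y,x]);l=RS.T@(P[:2]-TS)*1e3
                if 60<l[0]<200 and abs(l[1])<75:q.append([*l,P[2]*1e3])
    q=np.array(q)
    for zz in range(110,200,10):
        w=q[(q[:,2]>=zz)&(q[:,2]<zz+10)]
        if len(w):print(n,zz,len(w),w[:,0].min(),np.median(w[:,0]),w[:,0].max())
p,_=robot.read_camera("scene");q,_=robot.read_camera("top")
k=lambda i:cv2.resize(i,(400,400),interpolation=cv2.INTER_CUBIC)
cv2.imwrite("pics/c2.png",np.hstack([k(q[90:240,130:280]),k(p[110:260,130:280])]))
```

```text
t 5.7833 tip shaker [161.7   0.7 234. ] F [ 0.7 -0.1  0.5] shift [-1.6  0.8 79. ] opening -0.0
turn to aligned (tool) [-0.  0.  0.]
top 160 51 90.77929626012768 113.1937308321123 119.80409427126703
top 170 374 82.52394525459944 101.50704069946929 120.08029841374976
top 180 57 82.32944429120226 89.66458030740952 103.88323506251156
scene 110 1 107.77997193646746 107.77997193646746 107.77997193646746
scene 120 1 114.276287324652 114.276287324652 114.276287324652
scene 160 2 114.04578206364678 117.19132332620296 120.33686458875914
scene 170 468 87.32837318961614 107.40313153590476 124.63635243352338
scene 180 31 90.07280924583065 95.55408017497501 98.12834667368875
```

View pics/c2.png

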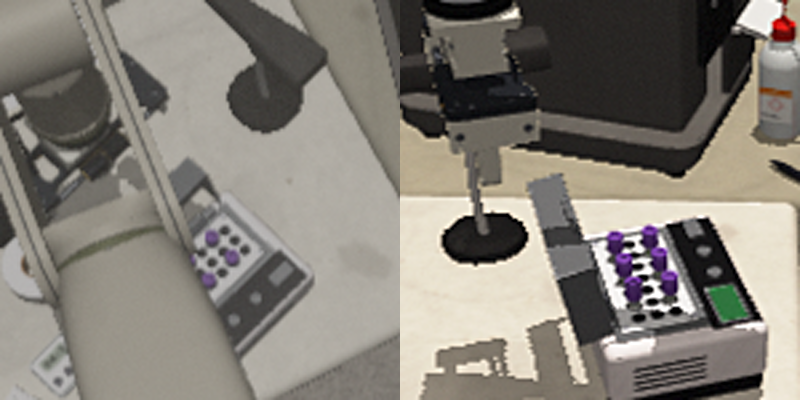

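All six caps now stand level (crop right half, about y=225–290), and the cover edge is at shaker x ≈ 121, z ≈ 170 mm. The lamp is well clear. Now I lower behind the cover and approach it.

Call:
apply_moves(
  series=[
    [[0, 0, 30], [0, 0, 0]],
    [[0, 0, 30], [0, 0, 0]],
    [[0, 0, 19], [0, 0, 0]],
    [[-6, 0, 0], [0, 0, 0]],
    [[-6, 0, 0], [0, 0, 0]],
    [[-6, 0, 0], [0, 0, 0]],
    [[-4, 0, 0], [0, 0, 0]],
    [[-4, 0, 0], [0, 0, 0]],
    [[0, 0, 0], [0, 0, 0]],
  ],
)

```text
t: 6.63
tool_pos: [0.5713, 0.3089, 0.3447]
orientation: [2.856, 1.309, 0.004]
force: [-0.1, 0.4, -0.5]
opening: 0.0006
gripper_force: 0.0
```

Call:
apply_moves(
  series=[
    [[-4, 0, 0], [0, 0, 0]],
    [[-4, 0, 0], [0, 0, 0]],
    [[-4, 0, 0], [0, 0, 0]],
    [[0, 0, 0], [0, 0, 0]],
  ],
)

```text
t: 6.97
tool_pos: [0.5634, 0.3001, 0.3433]
orientation: [2.856, 1.309, 0.002]
force: [1.5, 0.7, 0.9]
opening: 0.0005
gripper_force: 1.0
```

```bash
python3 -c "
from h import *
go(113,0,160)"
```

```text
t 6.9667 tip shaker [ 1.224e+02 -1.000e-01  1.573e+02] F [1.5  0.72 0.85] shift [-9.4 -0.1 -2.7] opening 0.0005
turn to aligned (tool) [ 0.0005 -0.0009 -0.0002]
```

Call:
apply_moves(
  series=[
    [[-6, 0, -3.5], [0, 0, 0]],
    [[-6, 0, -3.5], [0, 0, 0]],
    [[-6, 0, -2.5], [0, 0, 0]],
    [[-6, 0, -2.5], [0, 0, 0]],
    [[-8, 0, -1.5], [0, 0, 0]],
    [[-8, 0, -1.5], [0, 0, 0]],
    [[0, 0, 0], [0, 0, 0]],
  ],
)

```text
t: 7.55
tool_pos: [0.5366, 0.2689, 0.3581]
orientation: [2.856, 1.308, -0.001]
force: [-0.0, -0.9, -0.3]
opening: 0.0003
gripper_force: 0.0
```

Run:
```python
from h import *
go(66.5,0,172.4)
p,_=robot.read_camera("scene")
cv2.imwrite("pics/c3.png",cv2.resize(p[140:260,150:280],None,fx=4,fy=4,interpolation=cv2.INTER_CUBIC))
```

```text
t 7.55 tip shaker [ 81.   -0.2 172.1] F [-0.02 -0.92 -0.3 ] shift [-14.5  -0.2  -0.3] opening 0.0003
turn to aligned (tool) [ 0.0002  0.0007 -0.0008]
```

View pics/c3.png

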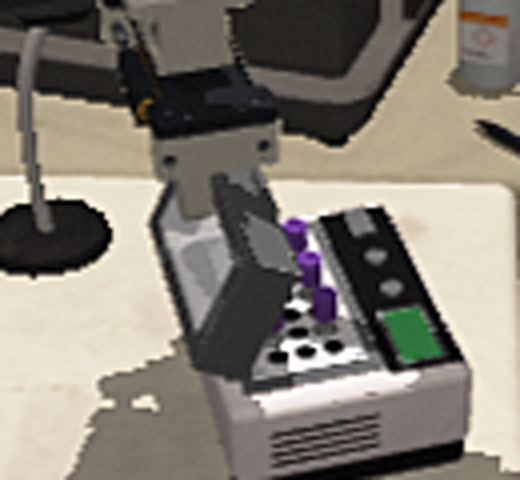

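The cover is about 1.2 rad open, with the fingertip at (205,210) on its outer side. I continue along the arc.

Call:
apply_moves(
  series=[
    [[-7.5, 0, 0], [0, 0, 0]],
    [[-7.5, 0, 0], [0, 0, 0]],
    [[-7.5, 0, 1.5], [0, 0, 0]],
    [[-7.5, 0, 1.5], [0, 0, 0]],
    [[-7.2, 0, 3], [0, 0, 0]],
    [[-7.2, 0, 3], [0, 0, 0]],
    [[-6.5, 0, 4.2], [0, 0, 0]],
    [[-6.5, 0, 4.3], [0, 0, 0]],
    [[0, 0, 0], [0, 0, 0]],
  ],
)

```text
t: 8.35
tool_pos: [0.4989, 0.2255, 0.3387]
orientation: [2.856, 1.309, -0.004]
force: [-0.4, -0.6, -0.5]
opening: 0.0005
gripper_force: 0.0
```

Run:
```python
from h import *
go(4,0,130)
```

```text
t 8.35 tip shaker [ 23.2   0.3 152.7] F [-0.37 -0.65 -0.55] shift [-19.1   0.4  22.7] opening 0.0005
turn to aligned (tool) [-0.001   0.0025 -0.0006]
```

Call:
apply_moves(
  series=[
    [[-5.5, 0, 5.7], [0, 0, 0]],
    [[-5.5, 0, 5.7], [0, 0, 0]],
    [[-4.2, 0, 5], [0, 0, 0]],
    [[-4, 0, 4], [0, 0, 0]],
    [[0, 0, 1.5], [0, 0, 0]],
    [[0, 0, 0], [0, 0, 0]],
  ],
)

```text
t: 8.85
tool_pos: [0.4871, 0.2117, 0.3175]
orientation: [-2.856, -1.309, 0.002]
force: [-0.8, 0.4, 0.4]
opening: 0.0005
gripper_force: 0.0
```

Call:
apply_moves(
  series=[
    [[0, 0, 1], [0, 0, 0]],
    [[0, 0, 0.5], [0, 0, 0]],
    [[0, 0, 0], [0, 0, 0]],
  ],
)

```text
t: 9.1
tool_pos: [0.4876, 0.2121, 0.3169]
orientation: [2.856, 1.309, 0.0]
force: [0.3, -0.3, 0.8]
opening: 0.0004
gripper_force: 0.0
```

Run:
```python
from h import *
go(4,0,130)
```

```text
t 9.1 tip shaker [  6.1  -0.  130.9] F [ 0.27 -0.34  0.76] shift [-2.2 -0.   0.9] opening 0.0004
turn to aligned (tool) [ 0.0002 -0.0002 -0.0001]
```

Call:
apply_moves(
  series=[
    [[-1, 0, 0.8], [0, 0, 0]],
    [[0, 0, 0.5], [0, 0, 0]],
    [[0, 0, 0], [0, 0, 0]],
  ],
)

```text
t: 9.35
tool_pos: [0.487, 0.2114, 0.3163]
orientation: [-2.856, -1.31, -0.002]
force: [-1.7, 0.3, 5.1]
opening: 0.001
gripper_force: 2.3
```

Call:
apply_moves(
  series=[
    [[0, 0, 0.5], [0, 0, 0]],
    [[0, 0, 0], [0, 0, 0]],
    [[0, 0, 0], [0, 0, 0]],
  ],
)

```text
t: 9.6
tool_pos: [0.487, 0.2114, 0.3163]
orientation: [2.856, 1.31, 0.002]
force: [-2.3, -0.5, 8.7]
opening: 0.0004
gripper_force: 4.3
```

The cover is at its hard stop. I lift, move to above the start key, and look.

Call:
apply_moves(
  series=[
    [[0, 0, -10], [0, 0, 0]],
    [[0, 0, -20], [0, 0, 0]],
    [[0, 0, -10], [0, 0, 0]],
    [[-11, 14, 0], [0, 0, 0]],
    [[-11, 14, 0], [0, 0, 0]],
    [[-11, 14, 0], [0, 0, 0]],
    [[-11, 14, 0], [0, 0, 0]],
    [[-11, 14, 0], [0, 0, 0]],
    [[0, 0, 0], [0, 0, 0]],
    [[0, 0, 0], [0, 0, 0]],
  ],
)

```text
t: 10.43
tool_pos: [0.5042, 0.1233, 0.3555]
orientation: [2.857, 1.307, 0.001]
force: [-0.2, -0.7, -0.7]
opening: 0.0008
gripper_force: 0.0
```

Run:
```python
from h import *
go(-50,-70,110)
p,_=robot.read_camera("scene")
cv2.imwrite("pics/c4.png",cv2.resize(p[140:260,150:280],None,fx=4.5,fy=4.5,interpolation=cv2.INTER_CUBIC))
```

```text
t 10.4333 tip shaker [-50.3 -70.6 169.5] F [-0.2  -0.66 -0.71] shift [ 0.2 -0.6 59.5] opening 0.0008
turn to aligned (tool) [ 0.0003 -0.0006 -0.002 ]
```

View pics/c4.png

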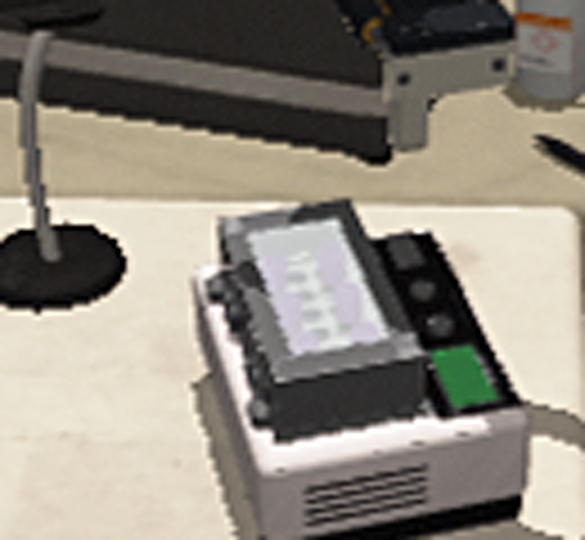

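The cover lies flat and shut, and the fingertip at (408,145) is above the start key at (405,250). Now I lower and press.

Call:
apply_moves(
  series=[
    [[0, -0.6, 25], [0, 0, 0]],
    [[0, 0, 20], [0, 0, 0]],
    [[0, 0, 12], [0, 0, 0]],
    [[0, 0, 8], [0, 0, 0]],
    [[0, 0, 4], [0, 0, 0]],
    [[0, 0, 0], [0, 0, 0]],
    [[0, 0, 0], [0, 0, 0]],
  ],
)

```text
t: 11.07
tool_pos: [0.5038, 0.1245, 0.2868]
orientation: [2.855, 1.31, 0.001]
force: [0.2, 0.1, 0.5]
opening: 0.0006
gripper_force: 0.0
```

```bash
python3 -c "
from h import *
go(-50,-70,92.5)"
```

```text
t 11.0667 tip shaker [-49.6 -69.5 100.8] F [0.16 0.14 0.51] shift [-0.4  0.5  8.3] opening 0.0006
turn to aligned (tool) [ 0.0005 -0.0007  0.    ]
```

Call:
apply_moves(
  series=[
    [[0, 0, 2], [0, 0, 0]],
    [[0, 0, 2], [0, 0, 0]],
    [[0, 0, 2], [0, 0, 0]],
    [[0, 0, 1], [0, 0, 0]],
    [[0, 0, 0], [0, 0, 0]],
    [[0, 0, 0], [0, 0, 0]],
  ],
)

```text
t: 11.57
tool_pos: [0.5038, 0.1243, 0.2795]
orientation: [2.856, 1.309, 0.002]
force: [1.8, -0.1, 2.4]
opening: 0.0005
gripper_force: 1.0
```

Call:
apply_moves(
  series=[
    [[0, 0, 1], [0, 0, 0]],
    [[0, 0, 0.5], [0, 0, 0]],
    [[0, 0, 0], [0, 0, 0]],
    [[0, 0, 0], [0, 0, 0]],
  ],
)

```text
t: 11.9
tool_pos: [0.5038, 0.1243, 0.2779]
orientation: [2.855, 1.309, 0.002]
force: [2.2, 0.1, 3.6]
opening: 0.0005
gripper_force: 1.5
```

Call:
apply_moves(
  series=[
    [[0, 0, 0.7], [0, 0, 0]],
    [[0, 0, 0], [0, 0, 0]],
    [[0, 0, 0], [0, 0, 0]],
  ],
)

```text
t: 12.15
tool_pos: [0.5038, 0.1243, 0.2777]
orientation: [2.855, 1.309, 0.002]
force: [-0.2, -0.6, 8.5]
opening: 0.0004
gripper_force: 4.2
```

The key is at its bottom stop. I lift off and check.

Call:
apply_moves(
  series=[
    [[0, 0, -5], [0, 0, 0]],
    [[0, 0, -25], [0, 0, 0]],
    [[0, 0, -40], [0, 0, 0]],
    [[0, 0, -40], [0, 0, 0]],
    [[-35, 0, 0], [0, 0, 0]],
    [[-35, 0, 0], [0, 0, 0]],
    [[-35, 0, 0], [0, 0, 0]],
    [[-35, 0, 0], [0, 0, 0]],
    [[0, 0, 0], [0, 0, 0]],
    [[0, 0, 0], [0, 0, 0]],
    [[0, 0, 0], [0, 0, 0]],
  ],
)

```text
t: 13.07
tool_pos: [0.4121, 0.0183, 0.3867]
orientation: [-2.856, -1.308, 0.0]
force: [0.1, -0.4, 0.0]
opening: 0.0006
gripper_force: 0.0
```

Run:
```python
from h import *
go(-50,-70,200)
p,_=robot.read_camera("scene")
cv2.imwrite("pics/c5.png",p)
```

```text
t 13.0667 tip shaker [-190.   -69.2  200.7] F [ 0.05 -0.44  0.03] shift [140.    0.7   0.8] opening 0.0006
turn to aligned (tool) [-0.0004 -0.0002 -0.0011]
```

View pics/c5.png

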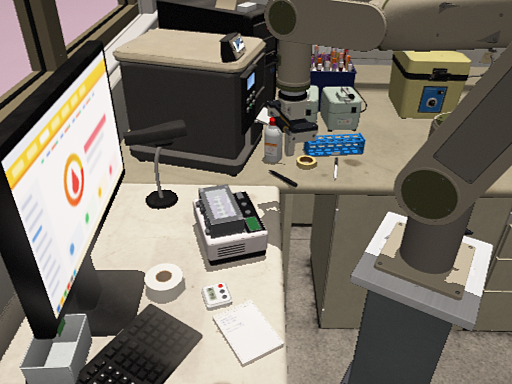

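The cover is shut at (228,215), the arm is clear, and the bottle (272,140), tape, marker, pen, labels and timer are all where they were.

```bash
python3 -c "
from plant import robot
print(robot.close_job())"
```

```text
the job is handed in; nothing more can be done
None
```

I pressed the proud tube home, shut the cover and pressed the start key to its stop, with nothing else seen to move, and handed the job in at about 13 s; the hand-in returned no verdict.

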